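# Load a syringe barrel into the leak-test stand

## Task

Take the syringe barrel with the orange plug out of the grey rack and slide it sideways into the slotted plate of the leak-test stand, so that its white flange goes into the pocket between the metal plate and the clear keeper above it. Push it gently past the spring rollers until it is fully home, with the green tell-tale pin pushed back, and leave it there upright; leave the other barrels and everything else on the bench as they are.

Things in the scene. Friction and masses are not known exactly. Their poses are not given: they have to be found in the camera images.
- syringe: syringe barrel with ORANGE plug, loose, 50-100 g, hanging nozzle-down in a rack hole. Origin: on the axis at the UNDERSIDE of its flange; z up; round (yaw means nothing). In mm from the origin: white flange 38 dia x 4 (z 0..4), solid plug 18 dia (z 4..49), the place to grip; below, clear barrel 22 dia to z -62, nozzle 9 dia to z -72
- spare_a: same kind of barrel with a WHITE plug, in another hole of the rack; leave it. Same origin and sizes
- spare_b: same kind of barrel with a WHITE plug, in another hole of the rack; leave it. Same origin and sizes
- rack: fixed grey block, 60 (x) x 220 (y) x 80 mm high, origin at centre of underside, turned up to 0.3 rad. Three through holes, 25.5 dia, along its y at -75, 0, +75; which barrel is in which varies. Barrels hang by the flange on its top (flange underside at 80). Rack and stand may swap sides
- stand: fixed leak-test stand turned up to 0.35 rad. Origin on the table below the axis of a fully seated barrel; x = push direction (slot opens to -x), z up. Its plate is clamped on a post at any height: top surface 95 to 125 mm above the table, in no reading, so feel or see it; firm when pressed. Base x -70..80, y +-50, 12 high; column x 17..47, y +-22, clamp screw to y 44, 37-55 high
- apron (a point): point on the TABLE (z = 0) under the open apron, at x = -40 mm in the stand's frame. Level aluminium plate 5 thick, x -50..34, y +-32, with a U slot 26 wide open at -x and flared horns at its mouth out to x -69. From x -50 to -12 nothing lies over the plate: the flange can be set down here, barrel in the slot, and slid in
- pocket (a point): point on the TABLE (z = 0) under the pocket's front edge, x = -12 mm in the stand's frame. From there the plate carries a pocket 42 wide, 6 high, ended by a wall at x = 19 that stops the flange (axis then at x = 0), roofed by a clear keeper 4 thick (top 10 above the plate, the highest part) with a 24 wide slot for the plug
- roller_l (a joint): left (+y) of two steel spring rollers just under the plate at stand x = -7.5 mm, narrowing the slot to about 17; value: m moved outward (0 at rest, to 0.004). Pushing the barrel between them takes roughly 5 to 14 N when its axis is at x -16 to -8; then they give way and hold it home (1400 N/m each, sideways)
- pin (a joint): green tell-tale pin, in m: sticks 6 mm out of the pocket's end wall at 0 (weak spring), pushed back (+) by the flange; 0.006 when the barrel is fully home. Its green flag shows behind the plate
- bottle: bystander: white bottle 60 dia x 150 with blue cap, origin at the underside
- jar: bystander: amber glass jar 56 dia x 70, origin at the underside
- driver: bystander: screwdriver lying on the table
- dish: bystander: steel dish 90 dia x 30, origin at the underside
- pen: bystander: blue pen 130 long lying on the table
Not all that is in view belongs to the job. Leave any pink or yellow look-alike of the syringe alone.

How it is judged:
By the outcome, as a careful person would: the job done as asked, in the order asked, and still so for the second after the job is handed in, with the robot touching nothing.
It also fails if it takes over 48 s, if anything falls off the work surface, if the arm or the gripper's body presses on something with over 40 N, if the wrist force passes 120 N, or if a joint passes its speed limit or range.

## Robot

A 6-joint arm with a two-finger parallel gripper is mounted at the origin on the work surface. World frame = base frame: x ahead of the robot, y to its left, z up, the work surface at z = 0. Lengths are in m, angles in rad, forces in N, time in s.
With the tool pointing down it reaches from about 0.3 to 0.85 m from the base axis. Payload 5.4 kg.
Tool frame: the origin (TCP) lies at the centre of the arm's flange, where the gripper is bolted on; the fingertips stand 173 mm ahead of it and the grasp point (between the pads) lies 155 mm ahead of it; z points along the fingers, y is the line along which they close (so a half turn about z gives the same grasp; the last joint's range is limited). The gripper opens to 85 mm and grips with 20 to 120 N. Pads are 22 mm wide; open, the fingers measure 114 mm over their backs; the gripper's body (76 mm by 85 mm) begins 54 mm behind the grasp point. The pads swing forward as they close: fully open they stand 13 mm farther back than shut.
Start: joints at [-1.4, 0.158, 1.597, -0, 1.386, -0.21], TCP at [0.214, -0.534, 0.405] pointing down, gripper open.
Joint ranges: [-2.91, 2.91], [-0.94, 2.29], [0.18, 2.7], [-1.29, 4.43], [0.17, 2.64], [-3, 3]. Speed limits (rad/s): [2.57, 2.57, 3.14, 3.14, 3.14, 3.14].

## Interface

Orientations are given as a unit quaternion [x, y, z, w].
In Python, from rig import bot gives the robot as it stands. The module is installed in compiled form; this text tells all that it offers.
- The arm moves only by the tool servo_tool, never from a script. Its argument "moves" is a list of rows, each an object of numbers: "x", "y", "z": the shift along the tool's x, y, z in mm; "ax", "ay", "az": the turn, a rotation vector about the tool's x, y, z in degrees. A call has exactly 10 rows; each row shifts and turns the commanded pose from where the row before left it, along the tool's axes as they then stand; what a row does not reach is not made up. A row lasts 1/12 s, in which the tool goes at most 41.7 mm and 7.16 degrees, less where a joint would pass 70% of its speed; a pose out of reach is approached as far as the arm can. A call is refused whole if a number of a shift passes 41.7 or a number of a turn 7.16, either way. A call with a gripper value outside its range is refused whole. "hand" is the opening, from 0 (shut) to 1 (fully open), set as the call begins (left out, the last holds). The fingers move at their own pace and stop on an object; "force" is the grip in N (left out, the last holds). Time passes only in rows, so rows that do not move let the fingers close, or fill a call up. It gives the time, the measured TCP pose, the force, the opening and the grip force at its end, in the units of the state.
- bot.state(): the state, without advancing time (a new reading comes with each control period).
- bot.capture(name): name is "scene" or "top"; returns the picture (400x640x3 uint8, blue, green, red); there is no depth.
- bot.camera_model(name): a dict with "fov_y" (degrees; the focal length in pixels is half the picture's height over the tangent of half this angle, whatever the lens; pixels are square), "cx", "cy" (the principal point, pixels), "D" ([k1, k2, p1, p2, k3] as OpenCV has them; the pictures are not rectified), "rvec" (rotation vector, rad) and "tvec" (3), from world to camera coordinates, as OpenCV has them. Camera axes: x right, y down, z forward; pixel columns grow to the right and rows downward; lengths in m; the calibration is good to about 2 mm. A picture is of the moment at which its call begins. camera_model takes no time and is no camera call.
- bot.hand_in(): hands the job in; it is judged then, once.
Trained networks look in the newest picture that a camera, given by its name, has taken for a name from the list of things; names that differ only in an ending like _2 or _b are one class to them, and where a whole thing is asked for, a point or a joint stands for the part that bears it (a point fixed in the world has none). Each returns a list of dicts, best first, with "conf" (0 to 1); they miss things now and then, are a little off and sometimes report something else, mostly with a low value. They report only what shows in the picture. A call takes as long as a camera call. They do not tell look-alikes from the thing itself.
- bot.masks_of(target, camera): "pixels" (400x640 bool, what is visible of it).
- bot.landmark_of(target, camera): "centre" ([x, y, z] in m, in world coordinates, good to about 4 mm: a listed point, or the origin of a listed thing).
The state is a dict: "time": time; "q": joint angles; "qvel": joint speeds; "joint_torque": joint torques, N m; "tool_pos": TCP position; "orientation": TCP orientation; "ft_force": force on the tool from outside, world axes, zero at the start; "torque": the same for the moment, N m; "gripper_width": finger opening in m; "finger_force": force on a finger pad.
Only numpy, scipy, OpenCV 4.12 (cv2) and the standard library are available. Lean on these libraries where they do the work, as an engineer would, in place of code of your own. Each camera call takes 0.05 s, during which the arm holds its last target. There are 200 camera calls.

## Working session

There is one attempt and no reset: what is moved stays moved. The work goes in short steps, Python scripts to look and compute and a tool call to move; the robot and the scene stay as the last step left them, time stands still between calls to the robot, and variables do not carry over. Pictures are saved under pics/ and viewed, at most 10 in all, crops included, and the job is handed in when it is done.

Besides the shell and the picture viewer there is one more tool, called after "Emit:" as name(argument=value, ...), one argument or row to a line, values as JSON. servo_tool: Moves the arm, as the interface text tells. Its arguments: {"type":"object","properties":{"moves":{"type":"array","items":{"type":"object","properties":{"x":{"type":"number"},"y":{"type":"number"},"z":{"type":"number"},"ax":{"type":"number"},"ay":{"type":"number"},"az":{"type":"number"}}}},"hand":{"type":"number"},"force":{"type":"number"}},"required":["moves"]}

```bash
mkdir -p pics; cat > h.py <<'E'
import numpy as np, cv2
from rig import bot
from scipy.spatial.transform import Rotation as R
def cam(n):
    m=bot.camera_model(n); f=200/np.tan(np.radians(m["fov_y"])/2)
    K=np.array([[f,0,m["cx"]],[0,f,m["cy"]],[0,0,1]]); return K,np.array(m["D"],float),np.array(m["rvec"],float),np.array(m["tvec"],float)
def proj(n,P):
    K,D,r,t=cam(n); return cv2.projectPoints(np.array(P,float).reshape(-1,1,3),r,t,K,D)[0].reshape(-1,2)
def onplane(n,uv,z):
    K,D,r,t=cam(n); p=cv2.undistortPoints(np.array(uv,float).reshape(-1,1,2),K,D).reshape(-1,2)
    Rm=cv2.Rodrigues(r)[0]; c=-Rm.T@t.ravel(); d=np.c_[p,np.ones(len(p))]@Rm
    return c+d*((z-c[2])/d[:,2])[:,None]
E
python3 - <<'E'
from h import *
for n in("scene","top"):
    im=bot.capture(n); cv2.imwrite(f"pics/{n}0.png",im)
    K,D,r,t=cam(n); Rm=cv2.Rodrigues(r)[0]; print(n,K[0,0],"campos",-Rm.T@t.ravel(),"fwd",Rm[2])
    for k in("syringe","rack","stand","apron","pocket","pin"):
        print(k,[(round(d["conf"],2),np.round(d["centre"],4).tolist(),proj(n,d["centre"]).round().tolist()) for d in bot.landmark_of(k,n)])
s=bot.state();print(s["time"],s["tool_pos"],R.from_quat(s["orientation"]).as_matrix().round(3))
E
```

```text
scene 399.6077324609774 campos [ 1.15427197 -0.43124243  0.92642227] fwd [-0.48088747  0.3741932  -0.79292287]
syringe [(0.67, [0.4969, 0.0878, 0.0722], [[320.0, 147.0]]), (0.61, [0.5981, 0.1886, 0.0781], [[368.0, 151.0]]), (0.61, [0.4966, 0.1641, 0.0736], [[340.0, 136.0]]), (0.61, [0.4719, 0.261, 0.0706], [[359.0, 120.0]])]
rack [(0.71, [0.5979, 0.1889, -0.0021], [[366.0, 169.0]])]
stand [(0.83, [0.5974, -0.1704, -0.0005], [[267.0, 227.0]])]
apron [(0.86, [0.5598, -0.1743, -0.0013], [[259.0, 219.0]])]
pocket [(0.77, [0.5907, -0.1725, 0.0028], [[265.0, 225.0]])]Traceback (most recent call last):
  File "<stdin>", line 6, in <module>
ValueError: it knows: apron, bottle, dish, driver, jar, pen, pocket, rack, spare, stand, syringe
```

```bash
python3 - <<'E'
from h import *
n="top"
im=bot.capture(n); cv2.imwrite("pics/top1.png",im)
K,D,r,t=cam(n); Rm=cv2.Rodrigues(r)[0]; print(n,K[0,0],"campos",-Rm.T@t.ravel(),"fwd",Rm[2])
for k in("syringe","spare","rack","stand","apron","pocket"):
    print(k,[(round(d["conf"],2),np.round(d["centre"],4).tolist(),proj(n,d["centre"]).round().tolist()) for d in bot.landmark_of(k,n)])
s=bot.state();print(s["time"],s["tool_pos"],R.from_quat(s["orientation"]).as_matrix().round(3))
E
```

```text
top 467.86673398333556 campos [ 0.47987315 -0.02488755  1.29811213] fwd [ 0.12107764  0.02398961 -0.99235312]
syringe [(0.72, [0.4958, 0.1647, 0.073], [[256.0, 255.0]]), (0.56, [0.5976, 0.1905, 0.0816], [[248.0, 216.0]]), (0.49, [0.5004, 0.089, 0.0709], [[285.0, 254.0]])]
spare [(0.5, [0.6089, 0.1108, 0.0815], [[278.0, 212.0]]), (0.48, [0.5878, 0.2598, 0.0793], [[221.0, 219.0]])]
rack [(0.95, [0.6002, 0.1894, 0.0019], [[253.0, 218.0]])]
stand [(0.63, [0.5984, -0.1786, -0.0004], [[385.0, 221.0]])]
apron [(0.81, [0.5557, -0.1732, 0.0019], [[383.0, 236.0]]), (0.7, [0.7417, 0.0063, -0.0009], [[320.0, 169.0]])]
pocket [(0.72, [0.5839, -0.1728, -0.0013], [[383.0, 226.0]])]
0.65 [ 0.21367596 -0.53380455  0.40471142] [[ 0.928  0.372 -0.   ]
 [ 0.372 -0.928 -0.   ]
 [-0.     0.    -1.   ]]
```

View pics/scene0.png

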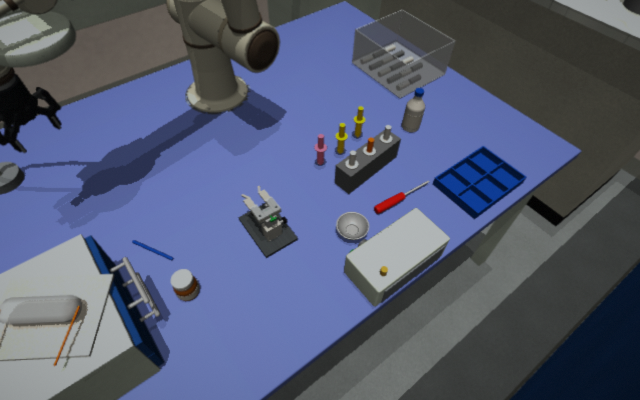

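View pics/top1.png

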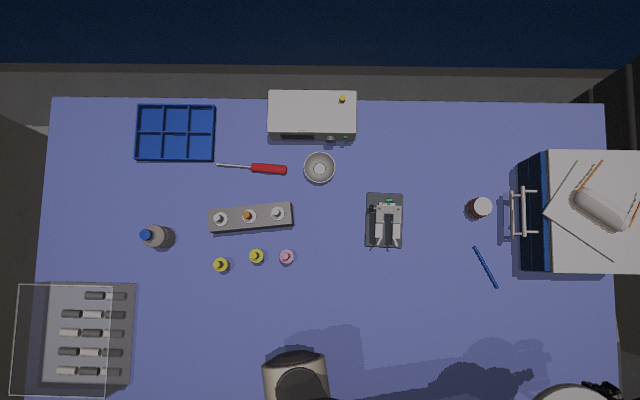

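The orange plug in the middle rack hole is at scene (370,145) and top (248,215). The pink look-alike is at scene (320,150), the yellow ones are at (341,138) and (360,120), and the white spares are at (352,160) and (387,133). The orange one in the grey rack fits the description, so I'll confirm it in an enlarged crop.

```bash
python3 - <<'E'
from h import *
a=cv2.imread("pics/scene0.png");b=cv2.imread("pics/top1.png")
def c(im,x,y,w,h): return cv2.resize(im[y:y+h,x:x+w],(400,300),interpolation=cv2.INTER_CUBIC)
o=np.vstack([np.hstack([c(a,330,110,80,60),c(b,210,185,80,60)]),np.hstack([c(a,230,180,80,60),c(b,345,190,80,60)])])
cv2.imwrite("pics/crop.png",o)
hsv=cv2.cvtColor(b,cv2.COLOR_BGR2HSV)
for n,im,(x,y) in(("scene",a,(370,145)),("top",b,(248,215))):
    h=cv2.cvtColor(im,cv2.COLOR_BGR2HSV); m=cv2.inRange(h,(4,120,60),(18,255,255)); q=np.zeros_like(m); q[y-14:y+14,x-12:x+12]=m[y-14:y+14,x-12:x+12]
    ys,xs=np.nonzero(q); print(n,len(xs),xs.mean(),ys.mean(),xs.min(),xs.max(),ys.min(),ys.max())
    P=np.array([0.5978,0.1895,0.080]); print(proj(n,P+[[0,0,4e-3],[0,0,.0265],[0,0,.049]]).round(1).tolist())
E
```

```text
scene 74 369.8243243243243 144.27027027027026 367 373 138 151
[[368.8, 149.5], [369.7, 144.1], [370.7, 138.4]]
top 36 246.08333333333334 214.22222222222223 243 249 211 217
[[247.8, 215.6], [246.3, 214.8], [244.7, 213.9]]
```

View pics/crop.png

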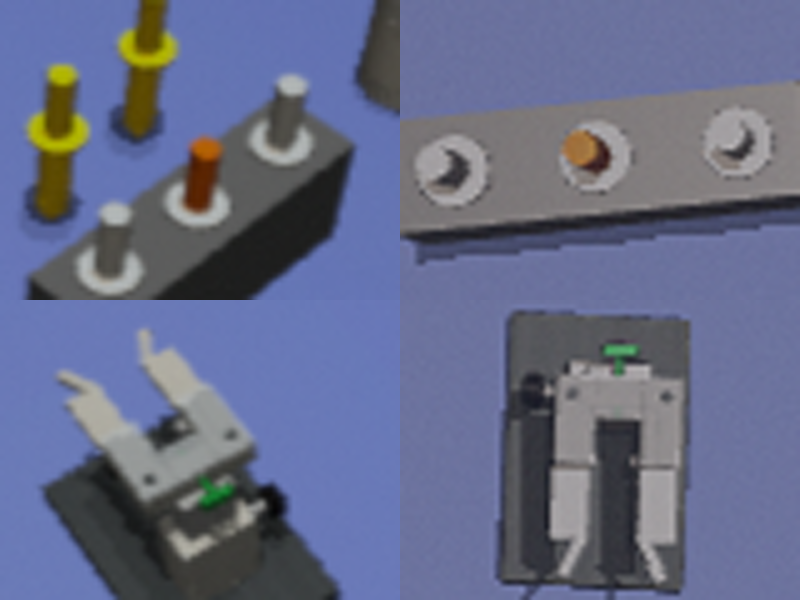

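The crop confirms it: the orange plug sits in the middle hole of the grey rack, and its flange is at top px (249,216). The stand's slot opens toward the robot. Next I'll fit the stand pose and plate height from the crop corners.

```bash
python3 - <<'E'
from h import *
from scipy.optimize import least_squares
# stand-frame pts: (x,y,kind) kind 0: base top z12, 1: plate top, 2: keeper top ; 'kb' keeper back
T=[(80,50,'b',508,312),(80,-50,'b',690,322),(-70,50,'b',500,580),(-70,-50,'b',683,590),
(-12,32,'k',553,462),(-12,-32,'k',683,466),('kb',32,'k',559,379),('kb',-32,'k',686,381),(-12,12,'k',596,462),(-12,-12,'k',637,464),
(-50,32,'p',551,540),(-50,-32,'p',680,548),(-50,13,'p',588,540),(-50,-13,'p',639,545)]
S=[('kb',32,'k',255,452),('kb',-32,'k',148,500),(-12,-32,'k',108,442),(-12,32,'k',215,395),(-50,-32,'p',70,402),(-50,32,'p',152,360),
(80,50,'b',340,580),(-70,-50,'b',45,492)]
up=np.array([(345+(a[3]-400)/5,190+(a[4]-300)/5) for a in T]); us=np.array([(230+a[3]/5,180+(a[4]-300)/5) for a in S])
def pts(L,p):
    x,y,w,h,kb=p[:5]; z={'b':.012,'p':h,'k':h+.01}
    q=np.array([[kb if a[0]=='kb' else a[0]/1e3,a[1]/1e3,z[a[2]]] for a in L]); c,s=np.cos(w),np.sin(w)
    return np.c_[x+c*q[:,0]-s*q[:,1],y+s*q[:,0]+c*q[:,1],q[:,2]]
def res(p): return np.r_[(proj("top",pts(T,p))-up-.4*0).ravel(),(proj("scene",pts(S,p))-us).ravel()]
r=least_squares(res,[.598,-.175,0,.11,.032],loss='soft_l1',x_scale=[.01,.01,.1,.01,.01])
print(r.x.round(4)); print(r.fun.reshape(-1,2).round(1).tolist())
# syringe flange from both + rack
print(onplane("top",[[249.2,216.4]],.084),onplane("scene",[[330+198/5,110+203/5]],.084))
print(onplane("top",[[210+51/5,185+171/5],[210+338/5,185+142/5]],.084))
print(onplane("scene",[[330+110/5,110+268/5],[330+282/5,110+141/5]],.084))
E
```

```text
[ 0.5967 -0.1748 -0.0157  0.0884  0.0333]
[[0.1, -0.5], [-0.1, -1.2], [0.3, 0.1], [0.4, -0.5], [-0.1, 0.1], [-1.1, 0.2], [-0.9, -0.8], [-1.4, -0.3], [-0.9, 0.4], [0.3, 0.4], [-0.4, -0.4], [-1.3, -1.1], [-0.4, -0.2], [-0.5, -0.8], [-1.2, -1.3], [-1.6, 1.3], [-2.8, 0.9], [-2.7, -1.4], [-2.1, 1.4], [2.6, -1.4], [-1.1, 0.3], [-2.6, -1.8]]
[[0.59587352 0.1857719  0.084     ]] [[0.60236143 0.18844534 0.084     ]]
[[0.58698157 0.26170326 0.084     ]
 [0.60524337 0.11156248 0.084     ]]
[[0.61094706 0.11431764 0.084     ]
 [0.59374195 0.26309848 0.084     ]]
```

```bash
cat > fit.py <<'E'
from h import *
from scipy.optimize import least_squares
T=[(80,50,'b',508,312),(80,-50,'b',690,322),(-70,50,'b',500,580),(-70,-50,'b',683,590),
(-12,32,'k',553,462),(-12,-32,'k',683,466),('kb',32,'k',559,379),('kb',-32,'k',686,381),(-12,12,'k',596,462),(-12,-12,'k',637,464),
(-50,32,'p',551,540),(-50,-32,'p',680,548),(-50,13,'p',588,540),(-50,-13,'p',639,545)]
S=[('kb',32,'k',255,452),('kb',-32,'k',148,500),(-12,-32,'k',108,442),(-12,32,'k',215,395),(-50,-32,'p',70,402),(-50,32,'p',152,360),
(80,50,'b',340,580),(-70,-50,'b',45,492)]
up=np.array([(345+(a[3]-400)/5,190+(a[4]-300)/5) for a in T])-.4; us=np.array([(230+a[3]/5,180+(a[4]-300)/5) for a in S])-.4
# rack rows y=+75,0,-75 flange top then plug top
rt=np.array([(451,171),(596,157),(738,142),(433,160),(579,149),(722,134)])/5+[210-80-.4,185-.4]
rs=np.array([(282,141),(198,203),(110,268),(292,82),(206,148),(116,214)])/5+[330-.4,110-.4]
def pts(L,p):
    x,y,w,h,kb=p[:5]; z={'b':.012,'p':h,'k':h+.01}
    q=np.array([[kb if a[0]=='kb' else a[0]/1e3,a[1]/1e3,z[a[2]]] for a in L]); c,s=np.cos(w),np.sin(w)
    return np.c_[x+c*q[:,0]-s*q[:,1],y+s*q[:,0]+c*q[:,1],q[:,2]]
def rp(p):
    x,y,w=p; return np.array([[x-np.sin(w)*d,y+np.cos(w)*d,z] for z in(.084,.129) for d in(.075,0,-.075)])
def res(p):
    bt,bs=p[8:10],p[10:12]
    return np.r_[(proj("top",pts(T,p))+bt-up).ravel(),(proj("scene",pts(S,p))+bs-us).ravel(),(proj("top",rp(p[5:8]))+bt-rt).ravel(),(proj("scene",rp(p[5:8]))+bs-rs).ravel(),p[8:12]/1.0]
r=least_squares(res,[.598,-.175,0,.11,.032,.599,.188,.13,0,0,0,0],loss='soft_l1',x_scale=[.01,.01,.1,.01,.01,.01,.01,.1,1,1,1,1])
print(r.x.round(4).tolist()); print(r.fun[:-4].reshape(-1,2).round(1).tolist())
E
python3 fit.py
```

```text
[0.598, -0.1733, -0.0215, 0.0924, 0.0323, 0.598, 0.1887, 0.1184, 0.4018, 0.4119, 0.5856, 0.4288]
[[0.5, -0.2], [0.3, -0.8], [0.4, 0.3], [0.5, -0.1], [0.3, 0.2], [-0.6, 0.4], [-0.4, -0.4], [-0.9, 0.3], [-0.5, 0.5], [0.7, 0.5], [-0.1, -0.3], [-1.0, -0.9], [-0.1, -0.0], [-0.2, -0.6], [0.2, -1.5], [-0.2, 1.0], [-1.2, 0.8], [-1.0, -1.4], [-0.5, 1.3], [4.3, -1.4], [0.6, 1.3], [-0.8, -1.0], [0.3, -0.0], [-0.3, -0.0], [-0.2, 0.2], [-0.2, 0.5], [0.1, -0.2], [1.0, -0.1], [-0.1, -0.1], [0.0, -0.1], [0.0, -0.0], [0.2, 0.5], [0.3, -0.2], [0.1, -0.2]]
```

```bash
cat >> h.py <<'E'
def rows(goal,yawx,n,nturn=None):
    """n rows from the present pose to goal TCP (m), tool down, tool x at world yaw"""
    s=bot.state(); p=np.array(s["tool_pos"]); M=R.from_quat(s["orientation"])
    y=np.array([np.cos(yawx),np.sin(yawx),0]);G=R.from_matrix(np.c_[y,np.cross([0,0,-1],y),[0,0,-1]])
    rv=np.degrees((M.inv()*G).as_rotvec()); nt=nturn or n; d=(np.array(goal)-p)*1e3/n
    print("t",s["time"],"p",p.round(4),"F",np.round(s["ft_force"],1),"grip",round(s["gripper_width"],4),"rv",rv.round(2))
    for i in range(n):
        print(M.inv().apply(d).round(1).tolist(),(rv/nt).round(2).tolist() if i<nt else 0)
        if i<nt: M=M*R.from_rotvec(np.radians(rv/nt))
E
python3 -c "
from h import *
rows([.598,.1887,.34],np.pi/2-.0215,20,10)"
```

```text
t 0.65 p [ 0.2137 -0.5338  0.4047] F [-0.5  0.1  0.7] grip 0.0856 rv [ -0.     0.   -66.95]
[31.3, -26.4, 3.2] [-0.0, 0.0, -6.7]
[34.1, -22.6, 3.2] [-0.0, 0.0, -6.7]
[36.5, -18.4, 3.2] [-0.0, 0.0, -6.7]
[38.4, -14.1, 3.2] [-0.0, 0.0, -6.7]
[39.8, -9.5, 3.2] [-0.0, 0.0, -6.7]
[40.6, -4.8, 3.2] [-0.0, 0.0, -6.7]
[40.9, -0.0, 3.2] [-0.0, 0.0, -6.7]
[40.6, 4.8, 3.2] [-0.0, 0.0, -6.7]
[39.8, 9.5, 3.2] [-0.0, 0.0, -6.7]
[38.4, 14.1, 3.2] [-0.0, 0.0, -6.7]
[36.5, 18.4, 3.2] 0
[36.5, 18.4, 3.2] 0
[36.5, 18.4, 3.2] 0
[36.5, 18.4, 3.2] 0
[36.5, 18.4, 3.2] 0
[36.5, 18.4, 3.2] 0
[36.5, 18.4, 3.2] 0
[36.5, 18.4, 3.2] 0
[36.5, 18.4, 3.2] 0
[36.5, 18.4, 3.2] 0
```

Emit:
servo_tool(
  moves=[
    {"x": 31,"y": -26,"z": 0,"az": -6.7},
    {"x": 34,"y": -22.5,"z": 0,"az": -6.7},
    {"x": 36,"y": -18.5,"z": 0,"az": -6.7},
    {"x": 38,"y": -14,"z": 0,"az": -6.7},
    {"x": 39.5,"y": -9.5,"z": 0,"az": -6.7},
    {"x": 40,"y": -5,"z": 0,"az": -6.7},
    {"x": 40,"y": 0,"z": 0,"az": -6.7},
    {"x": 40,"y": 5,"z": 0,"az": -6.7},
    {"x": 39.5,"y": 9.5,"z": 0,"az": -6.7},
    {"x": 38,"y": 14,"z": 0,"az": -6.7},
  ],
  hand=1,
)

```text
$.moves[0]: bad value
```

```bash
python3 -c "
from h import *
rows([.598,.1887,.33],np.pi/2-.0215,10,10)"
```

```text
t 0.65 p [ 0.2137 -0.5338  0.4047] F [-0.5  0.1  0.7] grip 0.0856 rv [ -0.     0.   -66.95]
[62.5, -52.8, 7.5] [-0.0, 0.0, -6.7]
[68.3, -45.1, 7.5] [-0.0, 0.0, -6.7]
[73.1, -36.9, 7.5] [-0.0, 0.0, -6.7]
[76.9, -28.1, 7.5] [-0.0, 0.0, -6.7]
[79.6, -19.0, 7.5] [-0.0, 0.0, -6.7]
[81.3, -9.5, 7.5] [-0.0, 0.0, -6.7]
[81.8, -0.0, 7.5] [-0.0, 0.0, -6.7]
[81.3, 9.5, 7.5] [-0.0, 0.0, -6.7]
[79.6, 18.9, 7.5] [-0.0, 0.0, -6.7]
[76.9, 28.1, 7.5] [-0.0, 0.0, -6.7]
```

Emit:
servo_tool(
  moves=[
    {"x": 31,"y": -26,"z": 0,"ax": 0,"ay": 0,"az": -6.7},
    {"x": 34,"y": -22.5,"z": 0,"ax": 0,"ay": 0,"az": -6.7},
    {"x": 36,"y": -18.5,"z": 0,"ax": 0,"ay": 0,"az": -6.7},
    {"x": 38,"y": -14,"z": 0,"ax": 0,"ay": 0,"az": -6.7},
    {"x": 39.5,"y": -9.5,"z": 0,"ax": 0,"ay": 0,"az": -6.7},
    {"x": 40,"y": -5,"z": 0,"ax": 0,"ay": 0,"az": -6.7},
    {"x": 40,"y": 0,"z": 0,"ax": 0,"ay": 0,"az": -6.7},
    {"x": 40,"y": 5,"z": 0,"ax": 0,"ay": 0,"az": -6.7},
    {"x": 39.5,"y": 9.5,"z": 0,"ax": 0,"ay": 0,"az": -6.7},
    {"x": 38,"y": 14,"z": 0,"ax": 0,"ay": 0,"az": -6.7},
  ],
  hand=1,
)

```text
time: 1.48
tool_pos: [0.4038, -0.1746, 0.4051]
orientation: [0.712, 0.702, 0.0, 0.001]
ft_force: [0.7, -0.8, -0.9]
gripper_width: 0.0854
finger_force: 0.0
```

```bash
python3 -c "
from h import *
rows([.598,.1887,.34],np.pi/2-.0215,10,10)"
```

```text
t 1.4833 p [ 0.4038 -0.1746  0.4051] F [ 0.7 -0.8 -0.9] grip 0.0854 rv [0.05 0.04 0.36]
[36.6, 18.9, 6.5] [0.01, 0.0, 0.04]
[36.6, 18.8, 6.5] [0.01, 0.0, 0.04]
[36.6, 18.8, 6.5] [0.01, 0.0, 0.04]
[36.7, 18.8, 6.5] [0.01, 0.0, 0.04]
[36.7, 18.8, 6.5] [0.01, 0.0, 0.04]
[36.7, 18.7, 6.5] [0.01, 0.0, 0.04]
[36.7, 18.7, 6.5] [0.01, 0.0, 0.04]
[36.7, 18.7, 6.5] [0.01, 0.0, 0.04]
[36.7, 18.7, 6.5] [0.01, 0.0, 0.04]
[36.7, 18.7, 6.5] [0.01, 0.0, 0.04]
```

Emit:
servo_tool(
  moves=[
    {"x": 36,"y": 18.5,"z": 5,"ax": 0,"ay": 0,"az": 0},
    {"x": 36,"y": 18.5,"z": 5,"ax": 0,"ay": 0,"az": 0},
    {"x": 36,"y": 18.5,"z": 5,"ax": 0,"ay": 0,"az": 0},
    {"x": 36,"y": 18.5,"z": 5,"ax": 0,"ay": 0,"az": 0},
    {"x": 36,"y": 18.5,"z": 5,"ax": 0,"ay": 0,"az": 0},
    {"x": 36,"y": 18.5,"z": 5,"ax": 0,"ay": 0,"az": 0},
    {"x": 36,"y": 18.5,"z": 5,"ax": 0,"ay": 0,"az": 0},
    {"x": 36,"y": 18.5,"z": 5,"ax": 0,"ay": 0,"az": 0},
    {"x": 36,"y": 18.5,"z": 5,"ax": 0,"ay": 0,"az": 0},
    {"x": 36,"y": 18.5,"z": 5,"ax": 0,"ay": 0,"az": 0},
  ],
)

```text
time: 2.32
tool_pos: [0.5964, 0.1818, 0.3545]
orientation: [0.714, 0.7, 0.0, 0.0]
ft_force: [1.4, -0.6, -0.1]
gripper_width: 0.0855
finger_force: 0.0
```

```bash
python3 -c "
from h import *
rows([.598,.1887,.269],np.pi/2-.0215,1)"
```

```text
t 2.3167 p [0.5964 0.1818 0.3545] F [ 1.4 -0.6 -0.1] grip 0.0855 rv [0.02 0.01 0.07]
[7.0, 1.5, 85.5] [0.02, 0.01, 0.07]
```

Emit:
servo_tool(
  moves=[
    {"x": 3.5,"y": 1,"z": 0,"ax": 0,"ay": 0,"az": 0},
    {"x": 3.5,"y": 0.5,"z": 10,"ax": 0,"ay": 0,"az": 0},
    {"x": 0,"y": 0,"z": 15,"ax": 0,"ay": 0,"az": 0},
    {"x": 0,"y": 0,"z": 15,"ax": 0,"ay": 0,"az": 0},
    {"x": 0,"y": 0,"z": 15,"ax": 0,"ay": 0,"az": 0},
    {"x": 0,"y": 0,"z": 15,"ax": 0,"ay": 0,"az": 0},
    {"x": 0,"y": 0,"z": 10,"ax": 0,"ay": 0,"az": 0},
    {"x": 0,"y": 0,"z": 5.5,"ax": 0,"ay": 0,"az": 0},
    {"x": 0,"y": 0,"z": 0,"ax": 0,"ay": 0,"az": 0},
    {"x": 0,"y": 0,"z": 0,"ax": 0,"ay": 0,"az": 0},
  ],
)

```text
time: 3.15
tool_pos: [0.5975, 0.1862, 0.2696]
orientation: [0.715, 0.7, 0.0, 0.0]
ft_force: [0.7, 0.3, 0.4]
gripper_width: 0.0852
finger_force: 0.0
```

```bash
python3 - <<'E'
from h import *
rows([.598,.1887,.269],np.pi/2-.0215,1)
a=bot.capture("scene");b=bot.capture("top")
def c(im,x,y): return cv2.resize(im[y:y+75,x:x+50],(400,600),interpolation=cv2.INTER_CUBIC)
cv2.imwrite("pics/g.png",np.hstack([c(a,345,95),c(b,222,175)]))
p=np.array(bot.state()["tool_pos"]);print(proj("scene",[p-[0,0,.155],p-[0,0,.173]])-[345,95],proj("top",[p-[0,0,.155]])-[222,175])
E
```

```text
t 3.15 p [0.5975 0.1862 0.2696] F [0.7 0.3 0.4] grip 0.0852 rv [ 0.02 -0.    0.02]
[2.5, 0.4, 0.6] [0.02, -0.0, 0.02]
[[24.33304305 47.28101178]
 [23.61099466 51.73360387]] [[24.86167376 39.3916581 ]]
```

View pics/g.png

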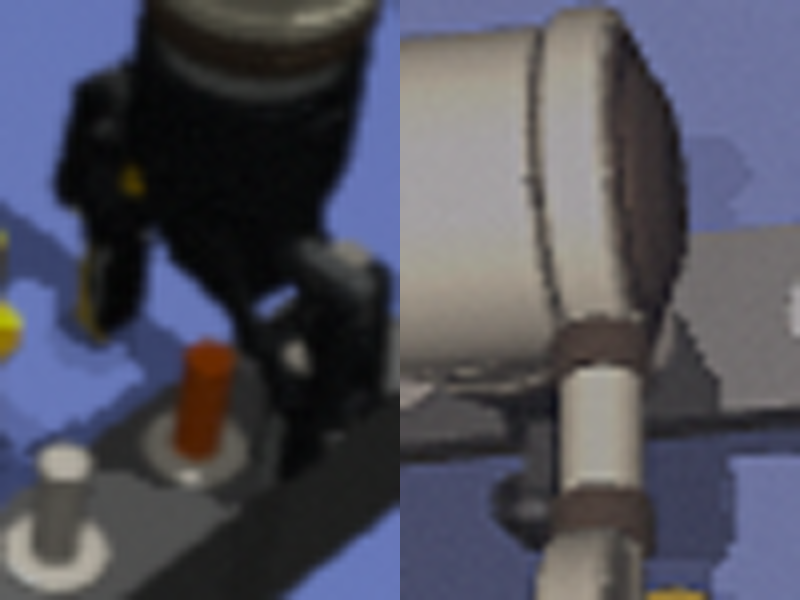

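The crop shows the fingers on either side of the orange plug, with tips at crop (95,335) and (290,470) and the plug at (205,400). Next I'll close on it.

Emit:
servo_tool(
  moves=[
    {"x": 2.5,"y": 0.5,"z": 0,"ax": 0,"ay": 0,"az": 0},
    {"x": 0,"y": 0,"z": 0,"ax": 0,"ay": 0,"az": 0},
    {"x": 0,"y": 0,"z": 0,"ax": 0,"ay": 0,"az": 0},
    {"x": 0,"y": 0,"z": 0,"ax": 0,"ay": 0,"az": 0},
    {"x": 0,"y": 0,"z": 0,"ax": 0,"ay": 0,"az": 0},
    {"x": 0,"y": 0,"z": 0,"ax": 0,"ay": 0,"az": 0},
    {"x": 0,"y": 0,"z": 0,"ax": 0,"ay": 0,"az": 0},
    {"x": 0,"y": 0,"z": 0,"ax": 0,"ay": 0,"az": 0},
    {"x": 0,"y": 0,"z": 0,"ax": 0,"ay": 0,"az": 0},
    {"x": 0,"y": 0,"z": 0,"ax": 0,"ay": 0,"az": 0},
  ],
  hand=0,
  force=50,
)

```text
time: 4.08
tool_pos: [0.598, 0.1891, 0.2693]
orientation: [0.714, 0.7, 0.0, 0.0]
ft_force: [-0.7, 0.2, 1.2]
gripper_width: 0.0167
finger_force: 48.7
```

Emit:
servo_tool(
  moves=[
    {"x": 0,"y": 0,"z": -10,"ax": 0,"ay": 0,"az": 0},
    {"x": 0,"y": 0,"z": -20,"ax": 0,"ay": 0,"az": 0},
    {"x": 0,"y": 0,"z": -25,"ax": 0,"ay": 0,"az": 0},
    {"x": 0,"y": 0,"z": -25,"ax": 0,"ay": 0,"az": 0},
    {"x": 0,"y": 0,"z": -20,"ax": 0,"ay": 0,"az": 0},
    {"x": 0,"y": 0,"z": -10,"ax": 0,"ay": 0,"az": 0},
    {"x": -10,"y": -3,"z": 0,"ax": 0,"ay": 0,"az": 0},
    {"x": -20,"y": -5,"z": 0,"ax": 0,"ay": 0,"az": 0},
    {"x": -30,"y": -8,"z": 0,"ax": 0,"ay": 0,"az": 0},
    {"x": -35,"y": -9,"z": 0,"ax": 0,"ay": 0,"az": 0},
  ],
)

```text
time: 4.92
tool_pos: [0.5699, 0.0941, 0.3772]
orientation: [0.714, 0.701, -0.001, -0.001]
ft_force: [0.6, -0.8, 0.2]
gripper_width: 0.0167
finger_force: 49.3
```

```bash
python3 -c "
from h import *
rows([.503,-.1713,.31],np.pi/2-.0215,10)"
```

```text
t 4.9167 p [0.5699 0.0941 0.3772] F [ 0.6 -0.8  0.2] grip 0.0167 rv [-0.18 -0.01  0.17]
[-26.7, -6.2, 6.7] [-0.02, -0.0, 0.02]
[-26.7, -6.2, 6.7] [-0.02, -0.0, 0.02]
[-26.7, -6.2, 6.7] [-0.02, -0.0, 0.02]
[-26.7, -6.2, 6.7] [-0.02, -0.0, 0.02]
[-26.7, -6.2, 6.7] [-0.02, -0.0, 0.02]
[-26.7, -6.1, 6.7] [-0.02, -0.0, 0.02]
[-26.7, -6.1, 6.7] [-0.02, -0.0, 0.02]
[-26.7, -6.1, 6.7] [-0.02, -0.0, 0.02]
[-26.7, -6.1, 6.7] [-0.02, -0.0, 0.02]
[-26.7, -6.1, 6.7] [-0.02, -0.0, 0.02]
```

Emit:
servo_tool(
  moves=[
    {"x": -35,"y": -8,"z": 0,"ax": 0,"ay": 0,"az": 0},
    {"x": -36,"y": -8,"z": 0,"ax": 0,"ay": 0,"az": 0},
    {"x": -36,"y": -8,"z": 0,"ax": 0,"ay": 0,"az": 0},
    {"x": -36,"y": -8,"z": 5,"ax": 0,"ay": 0,"az": 0},
    {"x": -36,"y": -8,"z": 10,"ax": 0,"ay": 0,"az": 0},
    {"x": -36,"y": -8,"z": 15,"ax": 0,"ay": 0,"az": 0},
    {"x": -30,"y": -7,"z": 15,"ax": 0,"ay": 0,"az": 0},
    {"x": -15,"y": -4,"z": 15,"ax": 0,"ay": 0,"az": 0},
    {"x": -6,"y": -2,"z": 9,"ax": 0,"ay": 0,"az": 0},
    {"x": 0,"y": 0,"z": 0,"ax": 0,"ay": 0,"az": 0},
  ],
)

```text
time: 5.75
tool_pos: [0.5026, -0.1706, 0.3066]
orientation: [0.715, 0.699, -0.001, -0.003]
ft_force: [-0.6, -0.5, -1.1]
gripper_width: 0.0162
finger_force: 49.3
```

```bash
python3 - <<'E'
from h import *
rows([.503,-.1713,.30],np.pi/2-.0215,1)
a=bot.capture("scene");b=bot.capture("top")
cv2.imwrite("pics/s_pre.png",a);cv2.imwrite("pics/t_pre.png",b)
def c(im,x,y): return cv2.resize(im[y:y+75,x:x+50],(400,600),interpolation=cv2.INTER_CUBIC)
cv2.imwrite("pics/pre.png",np.hstack([cv2.resize(a[165:240,225:305],(480,450),interpolation=cv2.INTER_CUBIC),cv2.resize(b[190:265,360:413],(318,450),interpolation=cv2.INTER_CUBIC)]))
E
```

```text
t 5.75 p [ 0.5026 -0.1706  0.3066] F [-0.6 -0.5 -1.1] grip 0.0162 rv [-0.35 -0.19 -0.09]
[-0.7, 0.4, 6.6] [-0.35, -0.19, -0.09]
```

View pics/pre.png

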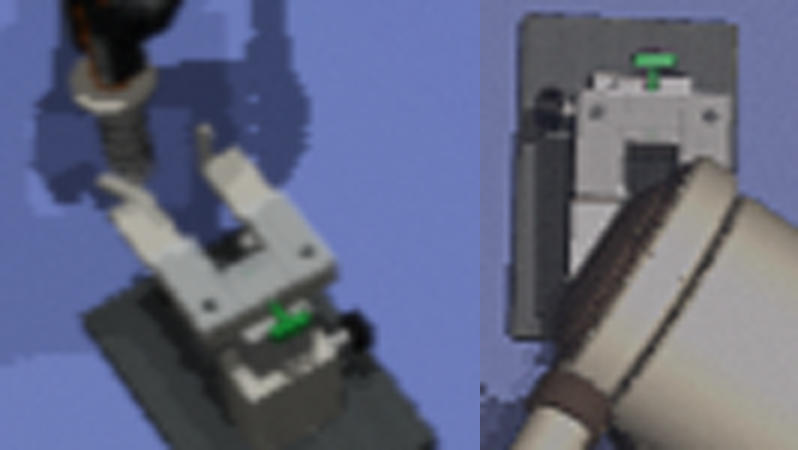

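```bash
python3 - <<'E'
from h import *
f=lambda u,v:np.array([225+u/6-.42,165+v/6-.42])
b=np.array([.586,.429])
print("flange seen",f(113,83),"model+bias",proj("scene",[[.5026,-.1706,.1216],[.5026,-.1706,.1196]])+b)
def st(x,y,z,o=(.598,-.1733,-.0215)):
    c,s=np.cos(o[2]),np.sin(o[2]);return [o[0]+c*x-s*y,o[1]+s*x+c*y,z]
for h in(.092,.095,.100):
  print(h,"horn tips",(proj("scene",[st(-.069,y,h) for y in(-.022,.022)])+b).round(1).tolist(),"keeper",(proj("scene",[st(x,y,h+.01) for x,y in((.0323,.032),(.0323,-.032),(-.012,-.032),(-.012,.032),(-.012,-.012),(-.012,.012))])+b).round(1).tolist())
print("seen horns",f(103,180),f(203,128),"keeper",f(337,270),f(203,330),f(158,272),f(268,208),f(195,250),f(240,226))
E
```

```text
flange seen [243.41333333 178.41333333] model+bias [[243.98882604 177.55121539]
 [244.09126033 178.04270104]]
0.092 horn tips [[242.9, 194.9], [257.4, 187.4]] keeper [[280.8, 208.6], [259.0, 220.7], [250.0, 208.9], [271.6, 197.3], [256.8, 205.2], [264.9, 200.8]]
0.095 horn tips [[242.7, 194.2], [257.3, 186.7]] keeper [[280.7, 207.9], [258.8, 220.0], [249.8, 208.2], [271.5, 196.6], [256.7, 204.5], [264.8, 200.1]]
0.1 horn tips [[242.5, 193.0], [257.1, 185.5]] keeper [[280.6, 206.7], [258.6, 218.9], [249.6, 207.0], [271.3, 195.4], [256.5, 203.3], [264.7, 198.9]]
seen horns [241.74666667 194.58      ] [258.41333333 185.91333333] keeper [280.74666667 209.58      ] [258.41333333 219.58      ] [250.91333333 209.91333333] [269.24666667 199.24666667] [257.08       206.24666667] [264.58       202.24666667]
```

```bash
python3 - <<'E'
from h import *
a=cv2.imread("pics/s_pre.png"); g=a[170:190,232:256]
print(g[:,:,2]); 
b=np.array([.586,.429]); th=np.linspace(0,6.28,24)
P=np.array([.5026,-.1706,0])
for z in(.1176,.1216):
    q=proj("scene",P+np.c_[.019*np.cos(th),.019*np.sin(th),0*th+z])+b; print(q.min(0)-[232,170],q.max(0)-[232,170])
E
```

```text
[[ 90  87  74  49  36  19  30  38  18  11  10   9   9   7   5   2   6  10
   21  38  64  85  91  91]
 [ 89  87  74  48  36  24  39  52  35  25  19   9   8   7   6   7  15  35
   64  84  88  91  91  90]
 [ 90  87  72  48  41  27  25  38  43  38  25  13   5   6   5   9  37  69
   86  90  90  90  91  90]
 [ 89  75  52  46  44  36  27  41  51  47  35  14  10   6   6  11  29  65
   88  92  92  91  90  91]
 [ 88  74  49  45  44  47  55  59  48  47  36  17   9   8   9   9  20  56
   86  90  91  89  89  87]
 [ 88  74  48  45  48  62  82  84  64  47  40  22   9   7   6  10  20  59
   86  87  86  84  76  54]
 [ 89  74  48  45  53  72  90  87  67  43  37  23  13   9   7  13  28  61
   77  59  52  51  49  46]
 [ 89  75  48  46  62  84  91  88  73  58  46  31  12  10  18  38  66  87
   79  53  45  45  45  46]
 [ 90  74  49  47  67  89  93  93  86  74  62  41  25  30  55  82  92  92
   80  54  47  45  46  46]
 [ 88  71  48  46  62  85  93  93  89  80  69  61  65  70  80  91  93  88
   70  49  44  45  45  46]
 [ 73  50  46  47  57  82 100 101  93  91  92  85  85  90  93  93  90  77
   53  45  45  4
[... 320 characters left out ...]
 57  58  57  57  55  50  58  61  64  64  64  63  61  57  51  41  41
   57  60  59  59  60  60]
 [ 59  58  59  58  58  59  59  58  54  45  49  56  59  59  55  47  40  46
   58  59  60  60  60  58]
 [ 58  60  60  60  61  60  59  57  55  44  37  43  49  52  50  41  46  48
   57  60  60  59  59  55]
 [ 60  59  59  59  59  60  58  60  58  49  42  56  59  58  56  49  41  46
   51  58  59  59  59  59]
 [ 60  59  59  59  59  59  59  60  58  51  40  48  52  54  51  48  38  44
   50  59  59  60  59  56]
 [ 61  60  59  59  59  60  59  59  59  56  54  57  54  54  57  52  44  32
   42  57  59  59  59  59]]
[4.92730245 3.06482323] [19.45233011 14.10779311]
[4.70056242 2.07762484] [19.27016623 13.13253865]
```

Emit:
servo_tool(
  moves=[
    {"x": 0,"y": 0,"z": 6.5,"ax": -0.3,"ay": -0.2,"az": 0},
    {"x": 0,"y": 0,"z": 6,"ax": 0,"ay": 0,"az": 0},
    {"x": 0,"y": 5,"z": 0,"ax": 0,"ay": 0,"az": 0},
    {"x": 0,"y": 7,"z": 0,"ax": 0,"ay": 0,"az": 0},
    {"x": 0,"y": 7,"z": 0,"ax": 0,"ay": 0,"az": 0},
    {"x": 0,"y": 7,"z": 0,"ax": 0,"ay": 0,"az": 0},
    {"x": 0,"y": 7,"z": 0,"ax": 0,"ay": 0,"az": 0},
    {"x": 0,"y": 7,"z": 0,"ax": 0,"ay": 0,"az": 0},
    {"x": 0,"y": 7,"z": 0,"ax": 0,"ay": 0,"az": 0},
    {"x": 0,"y": 7,"z": 0,"ax": 0,"ay": 0,"az": 0},
  ],
)

```text
time: 6.68
tool_pos: [0.5594, -0.1712, 0.298]
orientation: [0.714, 0.7, 0.001, 0.003]
ft_force: [0.2, -0.5, -1.0]
gripper_width: 0.0166
finger_force: 49.3
```

```bash
python3 - <<'E'
from h import *
rows([.558,-.1717,.28],np.pi/2-.0215,1)
a=bot.capture("scene")
cv2.imwrite("pics/in.png",cv2.resize(a[165:240,225:305],(640,600),interpolation=cv2.INTER_CUBIC))
E
```

```text
t 6.6833 p [ 0.5594 -0.1712  0.298 ] F [ 0.2 -0.5 -1. ] grip 0.0166 rv [0.3  0.2  0.05]
[-0.5, -1.5, 18.0] [0.3, 0.2, 0.05]
```

View pics/in.png

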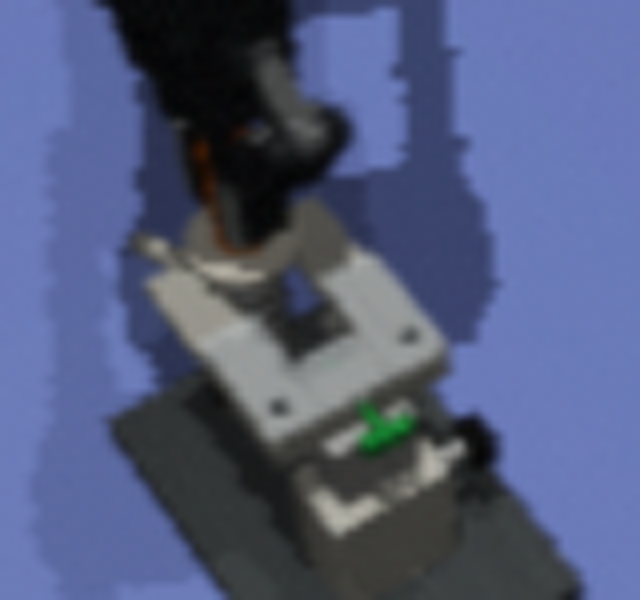

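The crop shows the barrel in the slot with its flange just above the apron at about (245,245), and no contact force. Next I'll lower it until it touches.

Emit:
servo_tool(
  moves=[
    {"x": 0,"y": 0,"z": 1.5,"ax": 0.3,"ay": 0.2,"az": 0},
    {"x": 0,"y": 0,"z": 1.5,"ax": 0,"ay": 0,"az": 0},
    {"x": 0,"y": 0,"z": 1,"ax": 0,"ay": 0,"az": 0},
    {"x": 0,"y": 0,"z": 1,"ax": 0,"ay": 0,"az": 0},
    {"x": 0,"y": 0,"z": 1,"ax": 0,"ay": 0,"az": 0},
    {"x": 0,"y": 0,"z": 1,"ax": 0,"ay": 0,"az": 0},
    {"x": 0,"y": 0,"z": 0.5,"ax": 0,"ay": 0,"az": 0},
    {"x": 0,"y": 0,"z": 0.5,"ax": 0,"ay": 0,"az": 0},
    {"x": 0,"y": 0,"z": 0,"ax": 0,"ay": 0,"az": 0},
    {"x": 0,"y": 0,"z": 0,"ax": 0,"ay": 0,"az": 0},
  ],
)

```text
time: 7.57
tool_pos: [0.5586, -0.1712, 0.29]
orientation: [0.714, 0.7, 0.0, 0.0]
ft_force: [-0.4, -0.1, -1.0]
gripper_width: 0.0165
finger_force: 49.3
```

```bash
python3 -c "
from h import *
rows([.558,-.1717,.28],np.pi/2-.0215,1)"
```

```text
t 7.5667 p [ 0.5586 -0.1712  0.29  ] F [-0.4 -0.1 -1. ] grip 0.0165 rv [0.01 0.   0.05]
[-0.5, -0.6, 10.0] [0.01, 0.0, 0.05]
```

Emit:
servo_tool(
  moves=[
    {"x": 0,"y": 0,"z": 0.5,"ax": 0,"ay": 0,"az": 0},
    {"x": 0,"y": 0,"z": 0.5,"ax": 0,"ay": 0,"az": 0},
    {"x": 0,"y": 0,"z": 0.5,"ax": 0,"ay": 0,"az": 0},
    {"x": 0,"y": 0,"z": 0.5,"ax": 0,"ay": 0,"az": 0},
    {"x": 0,"y": 0,"z": 0.5,"ax": 0,"ay": 0,"az": 0},
    {"x": 0,"y": 0,"z": 0.5,"ax": 0,"ay": 0,"az": 0},
    {"x": 0,"y": 0,"z": 0.5,"ax": 0,"ay": 0,"az": 0},
    {"x": 0,"y": 0,"z": 0.5,"ax": 0,"ay": 0,"az": 0},
    {"x": 0,"y": 0,"z": 0,"ax": 0,"ay": 0,"az": 0},
    {"x": 0,"y": 0,"z": 0,"ax": 0,"ay": 0,"az": 0},
  ],
)

```text
time: 8.4
tool_pos: [0.5587, -0.1712, 0.2867]
orientation: [0.714, 0.7, -0.0, 0.0]
ft_force: [-2.2, 2.5, 5.7]
gripper_width: 0.0166
finger_force: 50.0
```

Emit:
servo_tool(
  moves=[
    {"x": 0,"y": 0,"z": -1.2,"ax": 0,"ay": 0,"az": 0},
    {"x": 0,"y": 0,"z": 0,"ax": 0,"ay": 0,"az": 0},
    {"x": 0,"y": 2,"z": 0,"ax": 0,"ay": 0,"az": 0},
    {"x": 0,"y": 2,"z": 0,"ax": 0,"ay": 0,"az": 0},
    {"x": 0,"y": 2,"z": 0,"ax": 0,"ay": 0,"az": 0},
    {"x": 0,"y": 2,"z": 0,"ax": 0,"ay": 0,"az": 0},
    {"x": 0,"y": 2,"z": 0,"ax": 0,"ay": 0,"az": 0},
    {"x": 0,"y": 2,"z": 0,"ax": 0,"ay": 0,"az": 0},
    {"x": 0,"y": 0,"z": 0,"ax": 0,"ay": 0,"az": 0},
    {"x": 0,"y": 0,"z": 0,"ax": 0,"ay": 0,"az": 0},
  ],
)

```text
time: 9.23
tool_pos: [0.5707, -0.1714, 0.2871]
orientation: [0.714, 0.7, -0.0, -0.0]
ft_force: [0.1, -0.1, -0.6]
gripper_width: 0.0166
finger_force: 49.5
```

Emit:
servo_tool(
  moves=[
    {"x": 0,"y": 1,"z": 0,"ax": 0,"ay": 0,"az": 0},
    {"x": 0,"y": 1,"z": 0,"ax": 0,"ay": 0,"az": 0},
    {"x": 0,"y": 1,"z": 0,"ax": 0,"ay": 0,"az": 0},
    {"x": 0,"y": 1,"z": 0,"ax": 0,"ay": 0,"az": 0},
    {"x": 0,"y": 1,"z": 0,"ax": 0,"ay": 0,"az": 0},
    {"x": 0,"y": 1,"z": 0,"ax": 0,"ay": 0,"az": 0},
    {"x": 0,"y": 1,"z": 0,"ax": 0,"ay": 0,"az": 0},
    {"x": 0,"y": 1,"z": 0,"ax": 0,"ay": 0,"az": 0},
    {"x": 0,"y": 1,"z": 0,"ax": 0,"ay": 0,"az": 0},
    {"x": 0,"y": 0,"z": 0,"ax": 0,"ay": 0,"az": 0},
  ],
)

```text
time: 10.07
tool_pos: [0.5797, -0.1716, 0.2872]
orientation: [0.714, 0.7, 0.0, 0.0]
ft_force: [0.5, 0.1, 0.0]
gripper_width: 0.0168
finger_force: 49.5
```

```bash
python3 -c "
from h import *
rows([.598,-.1725,.2871],np.pi/2-.0215,1)
a=bot.capture('scene')
cv2.imwrite('pics/in2.png',cv2.resize(a[165:240,225:305],(640,600),interpolation=cv2.INTER_CUBIC))"
```

```text
t 10.0667 p [ 0.5797 -0.1716  0.2872] F [0.5 0.1 0. ] grip 0.0168 rv [0.01 0.   0.06]
[-0.5, 18.3, 0.1] [0.01, 0.0, 0.06]
```

View pics/in2.png

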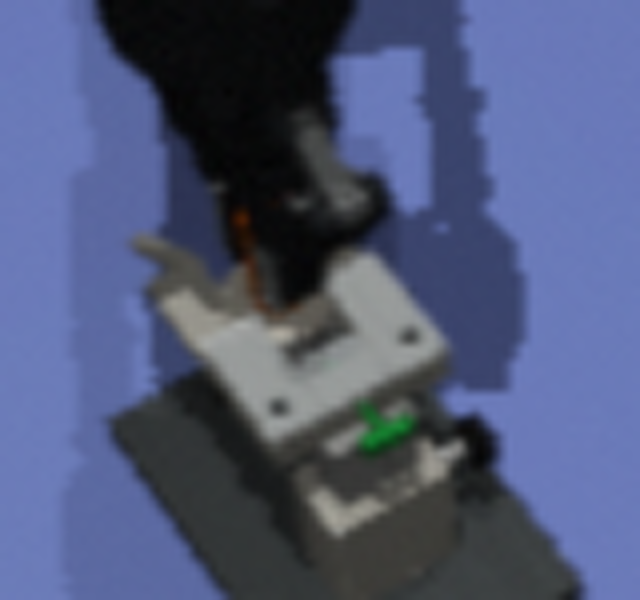

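The crop shows the flange under the keeper, with the plug entering the keeper slot at about (290,310). The green flag at (385,430) is still in its rest position. Next I'll push gently past the rollers.

Emit:
servo_tool(
  moves=[
    {"x": 0,"y": 1,"z": 0,"ax": 0,"ay": 0,"az": 0},
    {"x": 0,"y": 1,"z": 0,"ax": 0,"ay": 0,"az": 0},
    {"x": 0,"y": 1,"z": 0,"ax": 0,"ay": 0,"az": 0},
    {"x": 0,"y": 1,"z": 0,"ax": 0,"ay": 0,"az": 0},
    {"x": 0,"y": 1,"z": 0,"ax": 0,"ay": 0,"az": 0},
    {"x": 0,"y": 0.5,"z": 0,"ax": 0,"ay": 0,"az": 0},
    {"x": 0,"y": 0.5,"z": 0,"ax": 0,"ay": 0,"az": 0},
    {"x": 0,"y": 0,"z": 0,"ax": 0,"ay": 0,"az": 0},
    {"x": 0,"y": 0,"z": 0,"ax": 0,"ay": 0,"az": 0},
    {"x": 0,"y": 0,"z": 0,"ax": 0,"ay": 0,"az": 0},
  ],
)

```text
time: 10.95
tool_pos: [0.5853, -0.1717, 0.2868]
orientation: [0.714, 0.7, -0.0, -0.001]
ft_force: [-2.8, -0.9, -0.3]
gripper_width: 0.0167
finger_force: 49.3
```

Emit:
servo_tool(
  moves=[
    {"x": 0,"y": 1,"z": 0,"ax": 0,"ay": 0,"az": 0},
    {"x": 0,"y": 1,"z": 0,"ax": 0,"ay": 0,"az": 0},
    {"x": 0,"y": 1,"z": 0,"ax": 0,"ay": 0,"az": 0},
    {"x": 0,"y": 1,"z": 0,"ax": 0,"ay": 0,"az": 0},
    {"x": 0,"y": 0.5,"z": 0,"ax": 0,"ay": 0,"az": 0},
    {"x": 0,"y": 0.5,"z": 0,"ax": 0,"ay": 0,"az": 0},
    {"x": 0,"y": 0.5,"z": 0,"ax": 0,"ay": 0,"az": 0},
    {"x": 0,"y": 0.5,"z": 0,"ax": 0,"ay": 0,"az": 0},
    {"x": 0,"y": 0,"z": 0,"ax": 0,"ay": 0,"az": 0},
    {"x": 0,"y": 0,"z": 0,"ax": 0,"ay": 0,"az": 0},
  ],
)

```text
time: 11.78
tool_pos: [0.5919, -0.1719, 0.2874]
orientation: [0.714, 0.7, 0.0, 0.001]
ft_force: [-1.2, -0.6, -1.3]
gripper_width: 0.0161
finger_force: 49.3
```

Emit:
servo_tool(
  moves=[
    {"x": 0,"y": 1,"z": 0,"ax": 0,"ay": 0,"az": 0},
    {"x": 0,"y": 1,"z": 0,"ax": 0,"ay": 0,"az": 0},
    {"x": 0,"y": 0.5,"z": 0,"ax": 0,"ay": 0,"az": 0},
    {"x": 0,"y": 0.5,"z": 0,"ax": 0,"ay": 0,"az": 0},
    {"x": 0,"y": 0.5,"z": 0,"ax": 0,"ay": 0,"az": 0},
    {"x": 0,"y": 0.5,"z": 0,"ax": 0,"ay": 0,"az": 0},
    {"x": 0,"y": 0.5,"z": 0,"ax": 0,"ay": 0,"az": 0},
    {"x": 0,"y": 0.5,"z": 0,"ax": 0,"ay": 0,"az": 0},
    {"x": 0,"y": 0,"z": 0,"ax": 0,"ay": 0,"az": 0},
    {"x": 0,"y": 0,"z": 0,"ax": 0,"ay": 0,"az": 0},
  ],
)

```text
time: 12.62
tool_pos: [0.5968, -0.172, 0.2874]
orientation: [0.714, 0.7, 0.0, 0.0]
ft_force: [-0.2, -1.1, -0.4]
gripper_width: 0.0167
finger_force: 49.4
```

Emit:
servo_tool(
  moves=[
    {"x": 0,"y": 0.5,"z": 0,"ax": 0,"ay": 0,"az": 0},
    {"x": 0,"y": 0.5,"z": 0,"ax": 0,"ay": 0,"az": 0},
    {"x": 0,"y": 0.5,"z": 0,"ax": 0,"ay": 0,"az": 0},
    {"x": 0,"y": 0.5,"z": 0,"ax": 0,"ay": 0,"az": 0},
    {"x": 0,"y": 0,"z": 0,"ax": 0,"ay": 0,"az": 0},
    {"x": 0,"y": 0,"z": 0,"ax": 0,"ay": 0,"az": 0},
    {"x": 0,"y": 0,"z": 0,"ax": 0,"ay": 0,"az": 0},
    {"x": 0,"y": 0,"z": 0,"ax": 0,"ay": 0,"az": 0},
    {"x": 0,"y": 0,"z": 0,"ax": 0,"ay": 0,"az": 0},
    {"x": 0,"y": 0,"z": 0,"ax": 0,"ay": 0,"az": 0},
  ],
)

```text
time: 13.45
tool_pos: [0.5984, -0.172, 0.2871]
orientation: [0.714, 0.7, -0.0, -0.0]
ft_force: [-2.7, 1.0, 1.6]
gripper_width: 0.0169
finger_force: 49.4
```

Emit:
servo_tool(
  moves=[
    {"x": 0,"y": 0.5,"z": 0,"ax": 0,"ay": 0,"az": 0},
    {"x": 0,"y": 0.5,"z": 0,"ax": 0,"ay": 0,"az": 0},
    {"x": 0,"y": 0,"z": 0,"ax": 0,"ay": 0,"az": 0},
    {"x": 0,"y": 0,"z": 0,"ax": 0,"ay": 0,"az": 0},
    {"x": 0,"y": 0,"z": 0,"ax": 0,"ay": 0,"az": 0},
    {"x": 0,"y": 0,"z": 0,"ax": 0,"ay": 0,"az": 0},
    {"x": 0,"y": 0,"z": 0,"ax": 0,"ay": 0,"az": 0},
    {"x": 0,"y": 0,"z": 0,"ax": 0,"ay": 0,"az": 0},
    {"x": 0,"y": 0,"z": 0,"ax": 0,"ay": 0,"az": 0},
    {"x": 0,"y": 0,"z": 0,"ax": 0,"ay": 0,"az": 0},
  ],
)

```text
time: 14.28
tool_pos: [0.599, -0.1721, 0.287]
orientation: [0.714, 0.7, -0.001, -0.001]
ft_force: [-7.0, -0.6, 3.2]
gripper_width: 0.0168
finger_force: 49.8
```

```bash
python3 -c "
from h import *
rows([.598,-.1725,.2871],np.pi/2-.0215,1)
a=bot.capture('scene');b=cv2.imread('pics/s_pre.png')
def g(i):
    h=cv2.cvtColor(i,cv2.COLOR_BGR2HSV);m=cv2.inRange(h,(45,100,50),(80,255,255))[170:260,230:320];ys,xs=np.nonzero(m);return len(xs),xs.mean()+230,ys.mean()+170
print(g(b),g(a),'expected 6mm:',(proj('scene',[[.65,-.174,.1]])-proj('scene',[[.644,-.174,.1]])))"
```

```text
t 14.2833 p [ 0.599  -0.1721  0.287 ] F [-7.  -0.6  3.2] grip 0.0168 rv [-0.17 -0.02  0.05]
[-0.4, -1.0, -0.1] [-0.17, -0.02, 0.05]
(28, np.float64(272.42857142857144), np.float64(218.46428571428572)) (30, np.float64(273.56666666666666), np.float64(219.9)) expected 6mm: [[1.32185542 1.60488037]]
```

Emit:
servo_tool(
  moves=[
    {"x": 0,"y": 0.5,"z": 0,"ax": 0,"ay": 0,"az": 0},
    {"x": 0,"y": 0.5,"z": 0,"ax": 0,"ay": 0,"az": 0},
    {"x": 0,"y": 0.5,"z": 0,"ax": 0,"ay": 0,"az": 0},
    {"x": 0,"y": 0,"z": 0,"ax": 0,"ay": 0,"az": 0},
    {"x": 0,"y": 0,"z": 0,"ax": 0,"ay": 0,"az": 0},
    {"x": 0,"y": 0,"z": 0,"ax": 0,"ay": 0,"az": 0},
    {"x": 0,"y": 0,"z": 0,"ax": 0,"ay": 0,"az": 0},
    {"x": 0,"y": 0,"z": 0,"ax": 0,"ay": 0,"az": 0},
    {"x": 0,"y": 0,"z": 0,"ax": 0,"ay": 0,"az": 0},
    {"x": 0,"y": 0,"z": 0,"ax": 0,"ay": 0,"az": 0},
  ],
)

```text
time: 15.17
tool_pos: [0.5998, -0.1721, 0.2869]
orientation: [0.714, 0.7, -0.002, -0.002]
ft_force: [-11.9, -0.5, 6.4]
gripper_width: 0.0166
finger_force: 50.1
```

```bash
cat > g.py <<'E'
from h import *
rows([.598,-.1725,.2871],np.pi/2-.0215,1)
b=cv2.imread('pics/s_pre.png').astype(float)
def g(i):  # green-excess weighted centroid
    c=i[205:235,258:290].astype(float); w=np.clip(c[:,:,1]-np.maximum(c[:,:,0],c[:,:,2])-8,0,None); y,x=np.mgrid[205:235,258:290]
    return np.array([(w*x).sum(),(w*y).sum()])/w.sum(), w.sum()
A=g(b)
for k in range(2):
    B=g(bot.capture('scene')); print(B[0]-A[0],A[1],B[1])
E
python3 g.py
```

```text
t 15.1667 p [ 0.5998 -0.1721  0.2869] F [-11.9  -0.5   6.4] grip 0.0166 rv [-0.35 -0.04  0.06]
[-0.4, -1.8, -0.2] [-0.35, -0.04, 0.06]
[1.42228662 1.80449345] 1314.0 1092.0
[1.42704299 1.80543266] 1314.0 1093.0
```

Emit:
servo_tool(
  moves=[
    {"x": 0,"y": -0.5,"z": 0,"ax": 0,"ay": 0,"az": 0},
    {"x": 0,"y": -0.5,"z": 0,"ax": 0,"ay": 0,"az": 0},
    {"x": 0,"y": -0.5,"z": 0,"ax": 0,"ay": 0,"az": 0},
    {"x": 0,"y": 0,"z": 0,"ax": 0,"ay": 0,"az": 0},
    {"x": 0,"y": 0,"z": 0,"ax": 0,"ay": 0,"az": 0},
    {"x": 0,"y": 0,"z": 0,"ax": 0,"ay": 0,"az": 0},
    {"x": 0,"y": 0,"z": 0,"ax": 0,"ay": 0,"az": 0},
    {"x": 0,"y": 0,"z": 0,"ax": 0,"ay": 0,"az": 0},
    {"x": 0,"y": 0,"z": 0,"ax": 0,"ay": 0,"az": 0},
    {"x": 0,"y": 0,"z": 0,"ax": 0,"ay": 0,"az": 0},
  ],
)

```text
time: 16.1
tool_pos: [0.599, -0.172, 0.2869]
orientation: [0.714, 0.7, -0.001, -0.001]
ft_force: [-7.8, -0.7, 2.0]
gripper_width: 0.0168
finger_force: 49.9
```

```bash
python3 g.py
```

```text
t 16.1 p [ 0.599  -0.172   0.2869] F [-7.8 -0.7  2. ] grip 0.0168 rv [-0.16 -0.02  0.06]
[-0.5, -1.0, -0.2] [-0.16, -0.02, 0.06]
[1.39071227 1.82839301] 1314.0 1129.0
[1.3789271  1.84161361] 1314.0 1136.0
```

Still home. I'll relax a little more and open.

Emit:
servo_tool(
  moves=[
    {"x": 0,"y": -0.5,"z": 0,"ax": 0,"ay": 0,"az": 0},
    {"x": 0,"y": 0,"z": 0,"ax": 0,"ay": 0,"az": 0},
    {"x": 0,"y": 0,"z": 0,"ax": 0,"ay": 0,"az": 0},
    {"x": 0,"y": 0,"z": 0,"ax": 0,"ay": 0,"az": 0},
    {"x": 0,"y": 0,"z": 0,"ax": 0,"ay": 0,"az": 0},
    {"x": 0,"y": 0,"z": 0,"ax": 0,"ay": 0,"az": 0},
    {"x": 0,"y": 0,"z": 0,"ax": 0,"ay": 0,"az": 0},
    {"x": 0,"y": 0,"z": 0,"ax": 0,"ay": 0,"az": 0},
    {"x": 0,"y": 0,"z": 0,"ax": 0,"ay": 0,"az": 0},
    {"x": 0,"y": 0,"z": 0,"ax": 0,"ay": 0,"az": 0},
  ],
  hand=1,
)

```text
time: 17.03
tool_pos: [0.5991, -0.172, 0.2872]
orientation: [0.714, 0.7, 0.0, -0.0]
ft_force: [0.8, -0.1, -0.4]
gripper_width: 0.0855
finger_force: 0.0
```

```bash
python3 g.py
```

```text
t 17.0333 p [ 0.5991 -0.172   0.2872] F [ 0.8 -0.1 -0.4] grip 0.0855 rv [ 0.   -0.    0.05]
[-0.5, -1.1, 0.1] [0.0, -0.0, 0.05]
[0.68973772 1.9024788 ] 1314.0 742.0
[0.66798443 1.92635224] 1314.0 745.0
```

Emit:
servo_tool(
  moves=[
    {"x": 0,"y": 0,"z": -10,"ax": 0,"ay": 0,"az": 0},
    {"x": 0,"y": 0,"z": -20,"ax": 0,"ay": 0,"az": 0},
    {"x": 0,"y": 0,"z": -25,"ax": 0,"ay": 0,"az": 0},
    {"x": 0,"y": 0,"z": -25,"ax": 0,"ay": 0,"az": 0},
    {"x": 0,"y": -10,"z": -20,"ax": 0,"ay": 0,"az": 0},
    {"x": 0,"y": -30,"z": -10,"ax": 0,"ay": 0,"az": 0},
    {"x": 0,"y": -35,"z": 0,"ax": 0,"ay": 0,"az": 0},
    {"x": 0,"y": -35,"z": 0,"ax": 0,"ay": 0,"az": 0},
    {"x": 0,"y": -35,"z": 0,"ax": 0,"ay": 0,"az": 0},
    {"x": 0,"y": -30,"z": 0,"ax": 0,"ay": 0,"az": 0},
  ],
)

```text
time: 17.97
tool_pos: [0.4223, -0.168, 0.3978]
orientation: [0.714, 0.7, -0.0, 0.0]
ft_force: [0.4, -0.5, 0.8]
gripper_width: 0.0854
finger_force: 0.0
```

Emit:
servo_tool(
  moves=[
    {"x": -30,"y": 0,"z": 0,"ax": 0,"ay": 0,"az": 0},
    {"x": -35,"y": 0,"z": 0,"ax": 0,"ay": 0,"az": 0},
    {"x": -35,"y": 0,"z": 0,"ax": 0,"ay": 0,"az": 0},
    {"x": -35,"y": 0,"z": 0,"ax": 0,"ay": 0,"az": 0},
    {"x": -30,"y": 0,"z": 0,"ax": 0,"ay": 0,"az": 0},
    {"x": -15,"y": 0,"z": 0,"ax": 0,"ay": 0,"az": 0},
    {"x": 0,"y": 0,"z": 0,"ax": 0,"ay": 0,"az": 0},
    {"x": 0,"y": 0,"z": 0,"ax": 0,"ay": 0,"az": 0},
    {"x": 0,"y": 0,"z": 0,"ax": 0,"ay": 0,"az": 0},
    {"x": 0,"y": 0,"z": 0,"ax": 0,"ay": 0,"az": 0},
  ],
)

```text
time: 18.8
tool_pos: [0.4206, -0.3473, 0.3975]
orientation: [0.714, 0.7, 0.0, -0.0]
ft_force: [0.7, -0.3, -0.3]
gripper_width: 0.0852
finger_force: 0.0
```

```bash
python3 g.py; python3 -c "
from h import *
a=bot.capture('scene');b=bot.capture('top')
c=lambda i,x,y:cv2.resize(i[y:y+75,x:x+50],(400,600),interpolation=cv2.INTER_CUBIC)
cv2.imwrite('pics/end.png',np.hstack([c(a,240,165),c(b,360,185)]))"
```

```text
t 18.8 p [ 0.4206 -0.3473  0.3975] F [ 0.7 -0.3 -0.3] grip 0.0852 rv [ 0.01 -0.01  0.12]
[178.2, 174.0, 110.4] [0.01, -0.01, 0.12]
[0.87966645 1.22471809] 1314.0 1674.0
[0.86965968 1.21120564] 1314.0 1673.0
```

View pics/end.png

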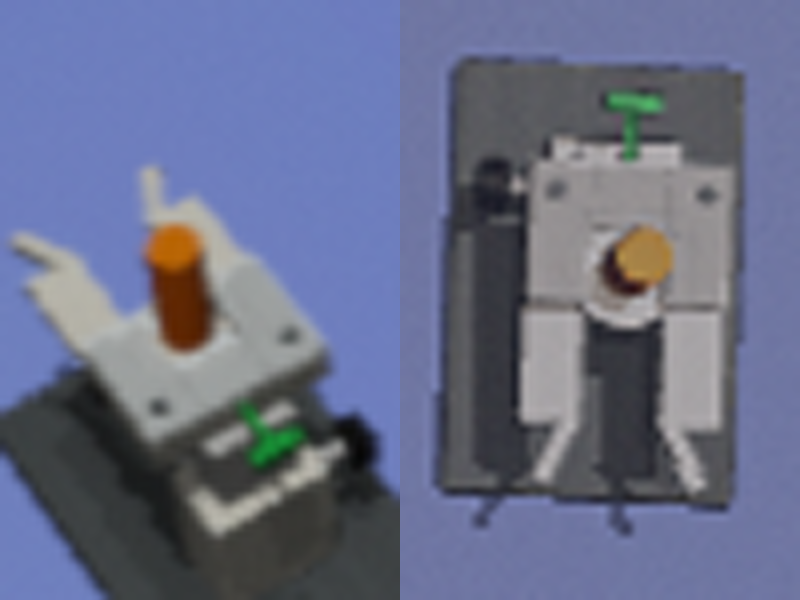

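The barrel is upright with its flange under the keeper. The flag in top view moved from y≈199.6 to 197.3 px, which is about 6 mm. I'll check that against the first pictures, which had no arm shadow.

```bash
python3 - <<'E'
from h import *
def far(n,i,x0,x1,y0,y1,dirn):
    c=i[y0:y1,x0:x1].astype(float); w=np.clip(c[:,:,1]-np.maximum(c[:,:,0],c[:,:,2])-8,0,None); y,x=np.mgrid[y0:y1,x0:x1]
    return w,x,y
from scipy.optimize import minimize_scalar
for n,box in(("top",(378,400,190,206)),("scene",(258,290,205,235))):
    i0=cv2.imread("pics/top1.png" if n=="top" else "pics/scene0.png"); i1=bot.capture(n)
    # flag bar (first picture) matched in the new one, subpixel
    w0,x,y=far(n,i0,*box,0);w1,_,_=far(n,i1,*box,0)
    d=(proj(n,[[.65,-.174,.1]])-proj(n,[[.64,-.174,.1]]))[0]/10
    f=lambda mm:-(cv2.warpAffine(w0,np.float32([[1,0,d[0]*mm],[0,1,d[1]*mm]]),w0.shape[::-1])*w1).sum()
    g=np.arange(0,9,.1);v=[f(m) for m in g];print(n,w0.sum(),w1.sum(),"shift mm",g[int(np.argmin(v))])
    # bar centroid by rows along push in top view
    if n=="top": print(w0.sum(1).round(),w1.sum(1).round())
E
```

```text
top 747.0 898.0 shift mm 5.2
[  0.   0.   0.   0.   0.   0.   0.   0.   0. 286. 288.  29.  47.  48.
  49.   0.] [  0.   0.   0.   0.   0.   0.  33. 314. 255.  42.  47.  55.  53.  45.
  53.   1.]
scene 1294.0 1684.0 shift mm 4.6000000000000005
```

```bash
python3 - <<'E'
from h import *
for n,box in(("top",(378,400,188,206)),("scene",(258,292,205,240))):
    d=(proj(n,[[.65,-.1745,.1]])-proj(n,[[.64,-.1743,.1]]))[0]/10; L=np.hypot(*d); u=d/L; p=np.array([-u[1],u[0]])
    c0=np.array([388.7,199]) if n=="top" else np.array([272.4,218.5])
    S,Tt=np.meshgrid(np.arange(-8,8,.1),np.arange(-6,6,.1))
    X=(c0[0]+S*u[0]+Tt*p[0]).astype(np.float32);Y=(c0[1]+S*u[1]+Tt*p[1]).astype(np.float32)
    out=[]
    ims=[cv2.imread("pics/top1.png" if n=="top" else "pics/scene0.png")]+[bot.capture(n) for _ in range(2)]
    for im in ims:
        c=im.astype(np.float32);w=np.clip(c[:,:,1]-np.maximum(c[:,:,0],c[:,:,2])-5,0,None)
        f=cv2.remap(w,X,Y,cv2.INTER_LINEAR).sum(0); k=np.argmax(f); s=np.arange(-8,8,.1)
        h=f[k]*.5; far=s[k+np.argmax(f[k:]<h)]; top=s[f>.6*f[k]].mean(); out.append((far,top,f[k]))
    o=np.array(out); print(n,"px/mm",L.round(3),((o-o[0])[1:,:2]/L).round(2).tolist(),o[:,2].round())
E
```

```text
top px/mm 0.384 [[5.46, 5.46], [5.46, 5.46]] [3099. 3324. 3338.]
scene px/mm 0.345 [[5.51, 5.66], [5.51, 5.66]] [4073. 4949. 4961.]
```

The pin is at about 5.5 mm in both views. There's plenty of time left, so I'll close the fingers and nudge the plug from behind to make sure it sits against the wall.

Emit:
servo_tool(
  moves=[
    {"x": 25,"y": 15,"z": 0,"ax": 0,"ay": 0,"az": 0},
    {"x": 35,"y": 21,"z": 0,"ax": 0,"ay": 0,"az": 0},
    {"x": 35,"y": 21,"z": 0,"ax": 0,"ay": 0,"az": 0},
    {"x": 35,"y": 21,"z": 0,"ax": 0,"ay": 0,"az": 0},
    {"x": 30,"y": 18,"z": 15,"ax": 0,"ay": 0,"az": 0},
    {"x": 18,"y": 9.5,"z": 20,"ax": 0,"ay": 0,"az": 0},
    {"x": 0,"y": 0,"z": 25,"ax": 0,"ay": 0,"az": 0},
    {"x": 0,"y": 0,"z": 25,"ax": 0,"ay": 0,"az": 0},
    {"x": 0,"y": 0,"z": 15,"ax": 0,"ay": 0,"az": 0},
    {"x": 0,"y": 0,"z": 5,"ax": 0,"ay": 0,"az": 0},
  ],
  hand=0,
  force=20,
)

```text
time: 20.13
tool_pos: [0.5286, -0.1718, 0.2889]
orientation: [0.714, 0.7, -0.001, -0.003]
ft_force: [-0.1, -0.1, -0.5]
gripper_width: -0.0002
finger_force: 0.0
```

```bash
python3 -c "
from h import *
rows([.565,-.1722,.291],np.pi/2-.0215,1)"
```

```text
t 20.1333 p [ 0.5286 -0.1718  0.2889] F [-0.1 -0.1 -0.5] grip -0.0002 rv [-0.29 -0.16  0.07]
[0.3, 36.4, -2.3] [-0.29, -0.16, 0.07]
```

Emit:
servo_tool(
  moves=[
    {"x": 0,"y": 5,"z": 0,"ax": 0,"ay": 0,"az": 0},
    {"x": 0,"y": 5,"z": 0,"ax": 0,"ay": 0,"az": 0},
    {"x": 0,"y": 5,"z": 0,"ax": 0,"ay": 0,"az": 0},
    {"x": 0,"y": 5,"z": 0,"ax": 0,"ay": 0,"az": 0},
    {"x": 0,"y": 4,"z": 0,"ax": 0,"ay": 0,"az": 0},
    {"x": 0,"y": 3,"z": 0,"ax": 0,"ay": 0,"az": 0},
    {"x": 0,"y": 2,"z": 0,"ax": 0,"ay": 0,"az": 0},
    {"x": 0,"y": 1,"z": 0,"ax": 0,"ay": 0,"az": 0},
    {"x": 0,"y": 1,"z": 0,"ax": 0,"ay": 0,"az": 0},
    {"x": 0,"y": 1,"z": 0,"ax": 0,"ay": 0,"az": 0},
  ],
)

```text
time: 20.97
tool_pos: [0.5615, -0.1732, 0.2921]
orientation: [0.714, 0.7, -0.0, -0.0]
ft_force: [-0.3, -0.4, 0.2]
gripper_width: -0.0002
finger_force: 0.0
```

Emit:
servo_tool(
  moves=[
    {"x": 0,"y": 1,"z": 0,"ax": 0,"ay": 0,"az": 0},
    {"x": 0,"y": 1,"z": 0,"ax": 0,"ay": 0,"az": 0},
    {"x": 0,"y": 1,"z": 0,"ax": 0,"ay": 0,"az": 0},
    {"x": 0,"y": 1,"z": 0,"ax": 0,"ay": 0,"az": 0},
    {"x": 0,"y": 0.5,"z": 0,"ax": 0,"ay": 0,"az": 0},
    {"x": 0,"y": 0.5,"z": 0,"ax": 0,"ay": 0,"az": 0},
    {"x": 0,"y": 0.5,"z": 0,"ax": 0,"ay": 0,"az": 0},
    {"x": 0,"y": 0.5,"z": 0,"ax": 0,"ay": 0,"az": 0},
    {"x": 0,"y": 0,"z": 0,"ax": 0,"ay": 0,"az": 0},
    {"x": 0,"y": 0,"z": 0,"ax": 0,"ay": 0,"az": 0},
  ],
)

```text
time: 21.8
tool_pos: [0.5676, -0.1733, 0.2922]
orientation: [0.714, 0.7, 0.0, -0.0]
ft_force: [0.2, 0.1, -0.5]
gripper_width: -0.0
finger_force: 0.0
```

Emit:
servo_tool(
  moves=[
    {"x": 0.5,"y": 1,"z": 0,"ax": 0,"ay": 0,"az": 0},
    {"x": 0,"y": 1,"z": 0,"ax": 0,"ay": 0,"az": 0},
    {"x": 0,"y": 1,"z": 0,"ax": 0,"ay": 0,"az": 0},
    {"x": 0,"y": 0.5,"z": 0,"ax": 0,"ay": 0,"az": 0},
    {"x": 0,"y": 0.5,"z": 0,"ax": 0,"ay": 0,"az": 0},
    {"x": 0,"y": 0.5,"z": 0,"ax": 0,"ay": 0,"az": 0},
    {"x": 0,"y": 0.5,"z": 0,"ax": 0,"ay": 0,"az": 0},
    {"x": 0,"y": 0,"z": 0,"ax": 0,"ay": 0,"az": 0},
    {"x": 0,"y": 0,"z": 0,"ax": 0,"ay": 0,"az": 0},
    {"x": 0,"y": 0,"z": 0,"ax": 0,"ay": 0,"az": 0},
  ],
)

```text
time: 22.63
tool_pos: [0.5725, -0.173, 0.2922]
orientation: [0.714, 0.7, -0.0, -0.0]
ft_force: [-0.1, -0.3, 0.4]
gripper_width: -0.0
finger_force: 0.0
```

Emit:
servo_tool(
  moves=[
    {"x": 0,"y": 0.5,"z": 0,"ax": 0,"ay": 0,"az": 0},
    {"x": 0,"y": 0.5,"z": 0,"ax": 0,"ay": 0,"az": 0},
    {"x": 0,"y": 0.5,"z": 0,"ax": 0,"ay": 0,"az": 0},
    {"x": 0,"y": 0.5,"z": 0,"ax": 0,"ay": 0,"az": 0},
    {"x": 0,"y": 0.5,"z": 0,"ax": 0,"ay": 0,"az": 0},
    {"x": 0,"y": 0.5,"z": 0,"ax": 0,"ay": 0,"az": 0},
    {"x": 0,"y": 0.5,"z": 0,"ax": 0,"ay": 0,"az": 0},
    {"x": 0,"y": 0,"z": 0,"ax": 0,"ay": 0,"az": 0},
    {"x": 0,"y": 0,"z": 0,"ax": 0,"ay": 0,"az": 0},
    {"x": 0,"y": 0,"z": 0,"ax": 0,"ay": 0,"az": 0},
  ],
)

```text
time: 23.47
tool_pos: [0.576, -0.1731, 0.2922]
orientation: [0.714, 0.7, -0.0, -0.0]
ft_force: [-1.5, 0.0, 1.5]
gripper_width: 0.0
finger_force: 0.6
```

Contact is just starting. I'll press a little more.

Emit:
servo_tool(
  moves=[
    {"x": 0,"y": 0.5,"z": 0,"ax": 0,"ay": 0,"az": 0},
    {"x": 0,"y": 0.5,"z": 0,"ax": 0,"ay": 0,"az": 0},
    {"x": 0,"y": 0.5,"z": 0,"ax": 0,"ay": 0,"az": 0},
    {"x": 0,"y": 0,"z": 0,"ax": 0,"ay": 0,"az": 0},
    {"x": 0,"y": 0,"z": 0,"ax": 0,"ay": 0,"az": 0},
    {"x": 0,"y": 0,"z": 0,"ax": 0,"ay": 0,"az": 0},
    {"x": 0,"y": 0,"z": 0,"ax": 0,"ay": 0,"az": 0},
    {"x": 0,"y": 0,"z": 0,"ax": 0,"ay": 0,"az": 0},
    {"x": 0,"y": 0,"z": 0,"ax": 0,"ay": 0,"az": 0},
    {"x": 0,"y": 0,"z": 0,"ax": 0,"ay": 0,"az": 0},
  ],
)

```text
time: 24.3
tool_pos: [0.5775, -0.1731, 0.2923]
orientation: [0.714, 0.7, -0.0, -0.0]
ft_force: [-5.0, -0.1, 3.5]
gripper_width: 0.0001
finger_force: 2.1
```

```bash
cat > pin.py <<'E'
from h import *
for n in("scene","top"):
    d=(proj(n,[[.65,-.1745,.1]])-proj(n,[[.64,-.1743,.1]]))[0]/10; L=np.hypot(*d); u=d/L; p=np.array([-u[1],u[0]])
    c0=np.array([388.7,199]) if n=="top" else np.array([272.4,218.5])
    s=np.arange(-8,8,.1);S,Tt=np.meshgrid(s,np.arange(-6,6,.1))
    X=(c0[0]+S*u[0]+Tt*p[0]).astype(np.float32);Y=(c0[1]+S*u[1]+Tt*p[1]).astype(np.float32); out=[]
    for im in[cv2.imread("pics/top1.png" if n=="top" else "pics/scene0.png"),bot.capture(n)]:
        c=im.astype(np.float32);w=np.clip(c[:,:,1]-np.maximum(c[:,:,0],c[:,:,2])-5,0,None)
        f=cv2.remap(w,X,Y,cv2.INTER_LINEAR).sum(0); k=np.argmax(f)
        out.append((s[k+np.argmax(f[k:]<f[k]*.5)],s[f>.6*f[k]].mean(),f[k]))
    o=np.array(out); print(n,((o-o[0])[1,:2]/L).round(2),o[:,2].round())
E
python3 pin.py
```

```text
scene [6.09 6.09] [4073. 4764.]
top [-22.11    nan] [3099.    0.]pin.py:10: RuntimeWarning: Mean of empty slice.
  out.append((s[k+np.argmax(f[k:]<f[k]*.5)],s[f>.6*f[k]].mean(),f[k]))
  ret = ret.dtype.type(ret / rcount)
```

Emit:
servo_tool(
  moves=[
    {"x": 0,"y": 0.5,"z": 0,"ax": 0,"ay": 0,"az": 0},
    {"x": 0,"y": 0.5,"z": 0,"ax": 0,"ay": 0,"az": 0},
    {"x": 0,"y": 0.5,"z": 0,"ax": 0,"ay": 0,"az": 0},
    {"x": 0,"y": 0,"z": 0,"ax": 0,"ay": 0,"az": 0},
    {"x": 0,"y": 0,"z": 0,"ax": 0,"ay": 0,"az": 0},
    {"x": 0,"y": 0,"z": 0,"ax": 0,"ay": 0,"az": 0},
    {"x": 0,"y": 0,"z": 0,"ax": 0,"ay": 0,"az": 0},
    {"x": 0,"y": 0,"z": 0,"ax": 0,"ay": 0,"az": 0},
    {"x": 0,"y": 0,"z": 0,"ax": 0,"ay": 0,"az": 0},
    {"x": 0,"y": 0,"z": 0,"ax": 0,"ay": 0,"az": 0},
  ],
)

```text
time: 25.23
tool_pos: [0.5788, -0.1732, 0.2924]
orientation: [0.714, 0.7, -0.0, -0.0]
ft_force: [-6.4, 0.8, 5.4]
gripper_width: 0.0002
finger_force: 3.7
```

Emit:
servo_tool(
  moves=[
    {"x": 0,"y": -0.5,"z": 0,"ax": 0,"ay": 0,"az": 0},
    {"x": 0,"y": -0.5,"z": 0,"ax": 0,"ay": 0,"az": 0},
    {"x": 0,"y": -0.5,"z": 0,"ax": 0,"ay": 0,"az": 0},
    {"x": 0,"y": -0.5,"z": 0,"ax": 0,"ay": 0,"az": 0},
    {"x": 0,"y": -0.5,"z": 0,"ax": 0,"ay": 0,"az": 0},
    {"x": 0,"y": -1,"z": 0,"ax": 0,"ay": 0,"az": 0},
    {"x": 0,"y": -2,"z": 0,"ax": 0,"ay": 0,"az": 0},
    {"x": 0,"y": -5,"z": 0,"ax": 0,"ay": 0,"az": 0},
    {"x": 0,"y": -10,"z": 0,"ax": 0,"ay": 0,"az": 0},
    {"x": 0,"y": -10,"z": 0,"ax": 0,"ay": 0,"az": 0},
  ],
)

```text
time: 26.07
tool_pos: [0.548, -0.1724, 0.2921]
orientation: [0.714, 0.7, 0.0, 0.0]
ft_force: [0.3, -0.8, 0.4]
gripper_width: 0.0
finger_force: 0.0
```

```bash
python3 pin.py 2>/dev/null
```

```text
scene [5.51 5.66] [4073. 4839.]
top [5.72 6.11] [3099. 2693.]
```

Emit:
servo_tool(
  moves=[
    {"x": 0,"y": -20,"z": 0,"ax": 0,"ay": 0,"az": 0},
    {"x": 0,"y": -10,"z": -15,"ax": 0,"ay": 0,"az": 0},
    {"x": 0,"y": 0,"z": -30,"ax": 0,"ay": 0,"az": 0},
    {"x": -15,"y": -15,"z": -35,"ax": 0,"ay": 0,"az": 0},
    {"x": -30,"y": -20,"z": -20,"ax": 0,"ay": 0,"az": 0},
    {"x": -35,"y": -20,"z": 0,"ax": 0,"ay": 0,"az": 0},
    {"x": -35,"y": -10,"z": 0,"ax": 0,"ay": 0,"az": 0},
    {"x": -35,"y": 0,"z": 0,"ax": 0,"ay": 0,"az": 0},
    {"x": -20,"y": 0,"z": 0,"ax": 0,"ay": 0,"az": 0},
    {"x": 0,"y": 0,"z": 0,"ax": 0,"ay": 0,"az": 0},
  ],
)

```text
time: 27.0
tool_pos: [0.4493, -0.3442, 0.3924]
orientation: [0.716, 0.698, -0.001, 0.001]
ft_force: [-0.1, -0.9, 0.4]
gripper_width: -0.0001
finger_force: 0.0
```

```bash
python3 pin.py 2>/dev/null; python3 - <<'E'
from h import *
for n,b,box in(("scene",[.586,.429],(250,275,185,215)),("top",[.4,.41],(380,400,208,225))):
    im=bot.capture(n);h=cv2.cvtColor(im,cv2.COLOR_BGR2HSV);x0,x1,y0,y1=box
    for lab,lo in(("bright",150),("all",50)):
        m=cv2.inRange(h[y0:y1,x0:x1],(4,120,lo),(20,255,255));ys,xs=np.nonzero(m)
        if len(xs): print(n,lab,len(xs),xs.mean()+x0,ys.mean()+y0)
    print("pred top, mid",(proj(n,[[.598,-.1733,.1467],[.598,-.1733,.128]])+b).round(2).tolist())
s=bot.state();print(s["time"],s["tool_pos"],s["ft_force"])
E
```

```text
scene [5.51 5.66] [4073. 4963.]
top [5.72 5.59] [3099. 3276.]
scene bright 29 261.82758620689657 195.9655172413793
scene all 85 262.3058823529412 200.50588235294117
pred top, mid [[261.6, 195.37], [262.34, 199.94]]
top bright 34 390.11764705882354 215.2941176470588
top all 39 390.0 215.71794871794873
pred top, mid [[390.38, 216.34], [389.41, 217.09]]
27.2 [ 0.45034684 -0.33961317  0.39201945] [ 0.45378374  0.2299004  -0.15337041]
```

The plug is upright: its top and middle lie within about 1 px of the predicted pixels in both views. The pin holds steady at about 5.6 mm, which I can't tell from 6 mm at this resolution. The arm is clear, so I'm handing in.

```bash
python3 -c "
from rig import bot
print(bot.hand_in())"
```

```text
the job is handed in; nothing more can be done
None
```

The orange-plug barrel is upright in the stand, with its flange in the pocket under the keeper and past the rollers, and I handed the job in at about 27 s. The green pin is pushed back about 5.6 mm of 6 by camera: it read about 6.1 mm under a light second push, then settled back. The arm moved nothing else.

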